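# Tare the measuring beaker on the bench scale

### The arm

A 6-joint arm with a two-finger parallel gripper is mounted at the origin on the work surface. World frame = base frame: x ahead of the robot, y to its left, z up, the work surface at z = 0. Lengths are in m, angles in rad, forces in N, time in s.
With the tool pointing down it reaches from about 0.3 to 0.775 m from the base axis. Payload 14.6 kg.
Tool frame: the origin (TCP) lies on the front face of the gripper's body, between the roots of the fingers; the fingertips stand 97 mm ahead of it and the grasp point (between the pads) lies 78 mm ahead of it; z points along the fingers, x is the direction in which the jaws open and shut, and the axes are right-handed (so a half turn about z gives the same grasp; the last joint's range is limited). The gripper opens to 94 mm and grips with 3 to 60 N. Pads are 16 mm wide; open, the fingers measure 119 mm over their backs; the gripper's body (75 mm by 177 mm) begins 78 mm behind the grasp point.
Start: joints at [1.069, 0.3, 1.521, -0, 1.321, -0.067], TCP at [0.232, 0.499, 0.303] pointing down, gripper open.
Joint ranges: [-3.03, 3.03], [-0.79, 2.21], [0.23, 2.52], [-1.04, 4.18], [0, 3.07], [-2.55, 2.55]. Speed limits (rad/s): [2.22, 2.22, 2.57, 3.14, 3.14, 3.14].

### API

Orientations are given as [roll, pitch, yaw] about the fixed x, y, z axes, in that order (R = Rz(yaw) Ry(pitch) Rx(roll)).
In Python, from station import sensors, camera, ctrl gives the robot as it stands.
- The arm moves only by the tool move_arm, never from a script. Its argument "rows" is text: rows parted by semicolons, each of 6 numbers parted by spaces: the shift along the tool's x, y, z in mm, then the turn, a rotation vector about the tool's x, y, z in rad. In form: x y z wx wy wz; .... A call has 1 to 20 rows; each row shifts and turns the pose as measured when the row begins, along the tool's axes as they then stand; what a row does not reach is not made up. A row lasts 1/8 s, in which the tool goes at most 62.5 mm and 10.7 degrees, less where a joint would pass 70% of its speed; a pose out of reach is approached as far as the arm can. A call with a gripper value outside its range is refused whole. "grip" is the opening, from -1 (shut) to 1 (fully open), set as the call begins (left out, the last holds). The fingers move at their own pace and stop on an object; "newtons" is the grip in N (left out, the last holds). Time passes only in rows, so rows that do not move let the fingers close. It gives the time, the measured TCP pose, the force and the opening at its end, in the units of the state.
- sensors.get_obs(): the state, without advancing time (a new reading comes with each control period).
- camera(name): name is "scene" or "top" or "wrist"; returns a dict with "color" (480x640x3 uint8, blue, green, red), "z_map" (480x640 float32, m along the optical axis (not along the pixel's ray), 0 where there is no reading), "mtx" (3x3 intrinsics, pixels), "position" and "attitude" of the camera in the world; the wrist camera has in their place "hand_eye" (4x4, takes a point from camera to tool coordinates, whose origin is the TCP and whose axes are the tool frame's). Camera axes: x right, y down, z forward; pixel columns grow to the right and rows downward; lengths in m; the calibration is good to about 2 mm. A picture is of the moment at which its call begins: read the wrist's pose just before it.
- ctrl.hand_in(): hands the job in, once; it reports no verdict.
The state is a dict: "time_s": time; "qpos": joint angles; "joint_vel": joint speeds; "tau": joint torques, N m; "ee_pos": TCP position; "eef_rot": TCP orientation; "force": force on the tool from outside, world axes, zero at the start; "moment": the same for the moment, N m; "grip_width": finger opening in m.
Only numpy, scipy, OpenCV 4.12 (cv2) and the standard library are available. Lean on these libraries where they do the work, as an engineer would, in place of code of your own. Each camera call takes 0.05 s, during which the arm holds its last target.

### The job

Get the scale ready for weighing: lift the open steel measuring beaker up over the rack's front rail, draw it out and set it down gently, upright, in the middle of the weighing pan, and let go of it. Then tare the scale: push the spring toggle on the console all the way towards the display, hold it there for a good second, and let it spring back to its centre. Never push the toggle the other way, and leave the other two containers on the rack, and the scoop on the table, where they are.

Things in the scene. Friction and masses are not known exactly. Their poses are not given: they have to be found in the camera images.
- beaker: The task's beaker: an open-topped, straight, handleless steel measuring beaker, 54 mm across at the foot, 57 mm at the rim, 110 mm tall, wall 3 mm, 0.13 to 0.25 kg; the tallest of the three containers on the rack and the only one without a lid. Origin: centre of its underside; z up its axis. It may stand in any of the rack's three places.
- rack: Low steel counter rack, 140 mm deep (x) by 330 mm wide (y), fixed. Origin: centre of its underside on the table; -x is its front, towards the robot. The deck's top is 120 mm above the table. A retaining rail of round bar runs along front, back and ends, 66 mm before and behind the middle and 159 mm to either side; its top is 168 mm above the table (48 mm above the deck). Three containers stand on the deck's centre line about 105 mm apart; nothing is above them.
- scale: Bench scale, 300 mm deep (x) by 240 mm wide (y), fixed. Origin: centre of its underside on the table; -x is its front, towards the robot; +y its left seen from the robot. At the back is the flat metal weighing pan, at the front a grey console whose face slopes up towards the pan at 0.353 rad, from 35 mm to 70 mm above the table. The display is on the console's left part (+y), the toggle on its right part (-y).
- pan_middle (a point): Middle of the weighing pan's top face, 84 mm above the table; the pan is 190 mm (scale x) by 232 mm (scale y) and flat.
- toggle (a joint): Angle of the toggle: 0 at its spring centre, positive towards the display (+y of the scale; this is tare), to the stop at +0.35; negative away from the display (changes the weighing unit), to -0.35. Spring 0.30 N m/rad, so about 3 N at the tip holds it at the stop; it recentres by itself when let go.
- toggle_tip (a point): Top end of the toggle lever, a steel bat handle that stands square to the console's sloping face (so it leans 0.353 rad towards the robot), 8 mm thick at the root and 12 mm near its tip, which stands 44 mm out from the face and swings about 14 mm to either side. The switch stands clear: 45 mm of free face on its right, only flat display and keys on its left, the pan's edge 50 mm behind it. Its frame is that of the lever.
- toggle_pivot (a point): The lever's pivot, 40 mm below toggle_tip along the lever; it swings in the plane across the scale (scale y).
- jar: Bystander on the rack: white plastic jar with lid, 60 mm across, 85 mm tall. Origin: centre of its underside.
- tin: Bystander on the rack: squat steel tin with lid, 65 mm across, 72 mm tall. Origin: centre of its underside.
- scoop: Bystander on the table between rack and scale: metal hand scoop, 184 mm long, 60 mm wide, 31 mm tall, lying flat with its trough towards the robot and its handle pointing away. Origin: on the table, at the back wall of its trough.
There are look-alikes about, which are no part of the job. What is shaped like the beaker but blue or orange is not meant.

How it is judged:
By the outcome, as a careful person would: the job done as asked, in the order asked, and still so for the second after the job is handed in, with the robot touching nothing.
It also fails if it takes over 64 s, if anything falls off the work surface, if the arm or the gripper's body presses on something with over 40 N, if the wrist force passes 120 N, or if a joint passes its speed limit or range.

## Working session

There is one attempt and no reset: what is moved stays moved. The work goes in short steps, Python scripts to look and compute and a tool call to move; the robot and the scene stay as the last step left them, time stands still between calls to the robot, and variables do not carry over. Pictures are saved under pics/ and viewed, and the job is handed in when it is done.

Besides the shell and the picture viewer there is one more tool, called by a JSON object that holds its "op" and its "data". move_arm: Moves the arm, as the interface text tells. Its arguments: {"type":"object","properties":{"rows":{"type":"string"},"grip":{"type":"number"},"newtons":{"type":"number"}},"required":["rows"]}

```bash
mkdir -p pics; ls
cat > h.py <<'E'
import numpy as np, cv2
from scipy.spatial.transform import Rotation as R
from station import sensors, camera, ctrl
def rot(a):
    a=np.array(a,float)
    if a.shape==(3,3): return a
    if a.size==4: return None
    return R.from_euler('xyz',a).as_matrix()
def snap(n,f):
    o=sensors.get_obs(); c=camera(n); cv2.imwrite('pics/'+f+'.png',c['color'])
    d=dict(z=c['z_map'],K=np.array(c['mtx']),img=c['color'])
    if 'hand_eye' in c:
        T=np.eye(4);T[:3,:3]=rot(o['eef_rot']);T[:3,3]=o['ee_pos'];T=T@np.array(c['hand_eye'])
    else:
        T=np.eye(4);T[:3,:3]=rot(c['attitude']);T[:3,3]=c['position']
    d['T']=T; np.savez('pics/'+f+'.npz',**d); return d
def load(f): return dict(np.load('pics/'+f+'.npz'))
def cloud(d):
    z=d['z'];K=d['K'];v,u=np.mgrid[:z.shape[0],:z.shape[1]]
    P=np.stack([(u-K[0,2])/K[0,0]*z,(v-K[1,2])/K[1,1]*z,z],-1)
    W=P@d['T'][:3,:3].T+d['T'][:3,3]; W[z<=0]=np.nan; return W
E
python3 - <<'E'
from h import *
o=sensors.get_obs(); print(o)
for n in ['scene','top','wrist']:
    d=snap(n,n+'0'); print(n,d['T'].round(3),d['K'])
print(camera('top')['attitude'])
E
```

```text
pics
{'time_s': 0.0, 'qpos': array([ 1.06938140e+00,  3.00480708e-01,  1.52157603e+00, -2.22452644e-05,
        1.32071376e+00, -6.66487973e-02]), 'joint_vel': array([-0.00056529, -0.00067784, -0.00048732,  0.00247652, -0.00025961,
        0.00059131]), 'tau': array([-3.68565870e-04, -5.31791461e+01, -3.52743351e+01,  7.09034060e-02,
        2.42679776e-02, -1.20645532e-04]), 'ee_pos': array([0.23161675, 0.49868595, 0.30208314]), 'eef_rot': array([-3.14153571e+00,  1.17666113e-03,  1.13603575e+00]), 'force': array([-0.14581748,  0.29718673,  0.21231713]), 'moment': array([0.03173054, 0.02211147, 0.0265929 ]), 'grip_width': 0.09407433201528842}
scene [[-0.705  0.532 -0.469  1.024]
 [ 0.709  0.531 -0.463  0.5  ]
 [ 0.003 -0.659 -0.752  0.863]
 [ 0.     0.     0.     1.   ]] [[442.80222859   0.         320.30423469]
 [  0.         442.80222859 237.36119157]
 [  0.           0.           1.        ]]
top [[ 0.009 -0.987  0.158  0.357]
 [-1.    -0.013 -0.023  0.031]
 [ 0.025 -0.158 -0.987  1.073]
 [ 0.     0.     0.     1.   ]] [[500.60611292   0.         312.67368893]
 [  0.         500.60611292 241.59130885]
 [  0.           0.           1.        ]]
wrist [[ 0.422  0.881  0.213  0.17 ]
 [ 0.907 -0.41  -0.1    0.527]
 [-0.001  0.236 -0.972  0.386]
 [ 0.     0.     0.     1.   ]] [[362.25192735   0.         318.56254659]
 [  0.         362.25192735 233.07766339]
 [  0.           0.           1.        ]]
[-2.9826418  -0.02491393 -1.56198505]
```

View pics/scene0.png

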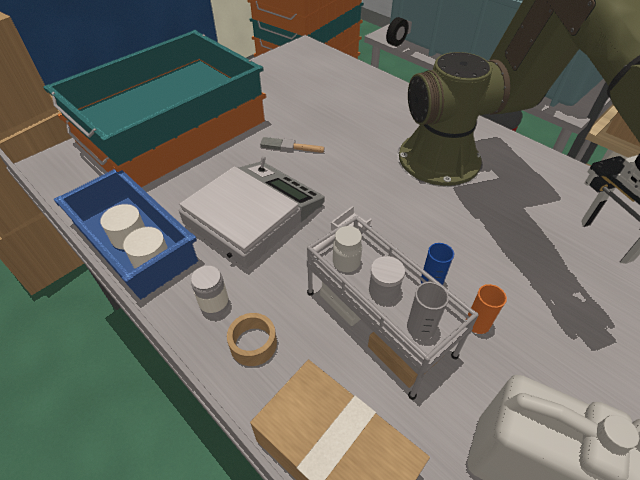

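View pics/top0.png

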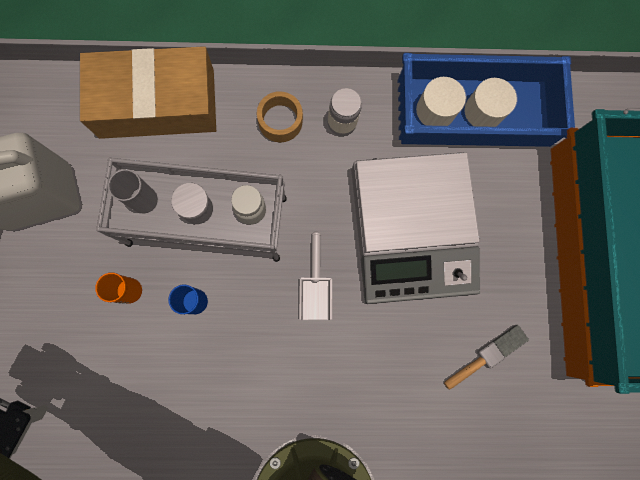

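The beaker (grey, open) is at about top (125,185), in the rack's left place. The orange and blue decoys are on the table at (112,288) and (185,299), the scoop is at (315,280), the scale pan at (418,200) and the toggle at (460,273).

Run:
```python
from h import *
d=load('top0'); W=cloud(d)
for n,(u,v) in dict(rim1=(110,185),inner=(122,183),tin=(190,200),jar=(248,202),panC=(418,200),tip=(459,272),consoleface=(450,290),deck=(150,220),scoop=(315,300),or_=(97,288),blue=(170,300)).items(): print(n,(u,v),W[v,u].round(4))
# beaker rim points
m=(W[...,2]>0.222)&(W[...,2]<0.25)
for (a,b,c,e) in [(80,150,150,220)]:
    s=np.zeros_like(m); s[c:e,a:b]=1; P=W[m&s]; print(len(P),P.min(0),P.max(0),P.mean(0))
# pan points
s=np.zeros_like(m); s[150:255,350:485]=1
mm=s&(np.abs(W[...,2]-0.084)<0.006); P=W[mm]
print('pan z',np.median(P[:,2])); r=cv2.minAreaRect((P[:,:2]*1000).astype(np.float32)); print(r)
im=d['img']
a=cv2.resize(im[150:270,80:300],None,fx=3.6,fy=3.6,interpolation=cv2.INTER_CUBIC);cv2.imwrite('pics/ca.png',a)
a=cv2.resize(im[140:310,340:490],None,fx=3.5,fy=3.5,interpolation=cv2.INTER_CUBIC);cv2.imwrite('pics/cb.png',a)
```

```text
rim1 (110, 185) [0.5874 0.3624 0.227 ]
inner (122, 183) [0.6024 0.3569 0.1867]
tin (190, 200) [0.5709 0.2314 0.1937]
jar (248, 202) [0.5658 0.1263 0.2063]
panC (418, 200) [ 0.6052 -0.2066  0.0813]
tip (459, 272) [ 0.46   -0.2907  0.0653]
consoleface (450, 290) [ 0.4251 -0.2793  0.0372]
deck (150, 220) [0.548  0.3226 0.1208]
scoop (315, 300) [4.031e-01 3.000e-04 5.100e-03]
or_ (97, 288) [0.4173 0.4188 0.1079]
blue (170, 300) [0.3961 0.2804 0.1045]
280 [0.5600726  0.30862636 0.22201274] [0.61595286 0.36604768 0.23347676] [0.58941019 0.33887471 0.228808  ]
pan z 0.08432299129082954
((603.3660888671875, -204.11399841308594), (191.07797241210938, 232.3216094970703), 5.600196361541748)
```

View pics/ca.png

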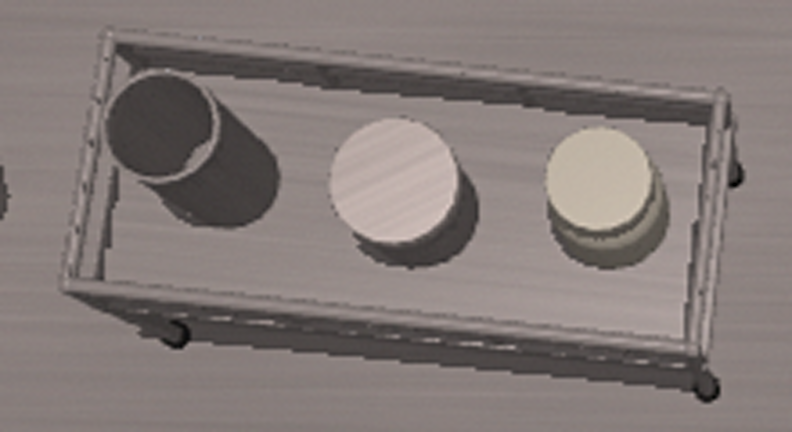

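View pics/cb.png

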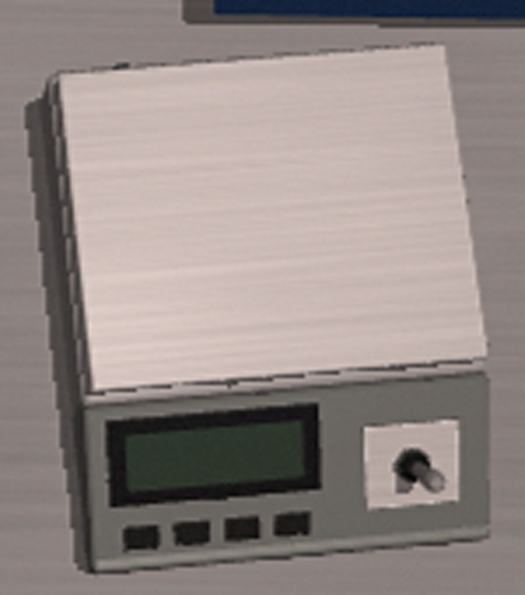

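Run:
```python
from h import *
from scipy.optimize import least_squares
for f in ['top0','scene0']:
    d=load(f); W=cloud(d)
    m=(np.abs(W[...,2]-0.229)<0.006)&(np.abs(W[...,0]-.588)<.04)&(np.abs(W[...,1]-.337)<.04)
    P=W[m]; (c,r)=cv2.minEnclosingCircle((P[:,:2]*1000).astype(np.float32)); print(f,len(P),c,r,P[:,2].max(),np.median(P[:,2]))
    m=(np.abs(W[...,2]-0.166)<0.006)&(np.abs(W[...,0]-.58)<.12)&(np.abs(W[...,1]-.22)<.2)
    P=W[m]; print('rack rails',len(P),cv2.minAreaRect((P[:,:2]*1000).astype(np.float32)))
    m=(np.abs(W[...,2]-0.084)<0.004)&(np.abs(W[...,0]-.6)<.15)&(np.abs(W[...,1]+.2)<.16)
    P=W[m]; print('pan',len(P),cv2.minAreaRect((P[:,:2]*1000).astype(np.float32)))
    for n,c0,h in [('tin',(.571,.231),.192),('jar',(.566,.126),.205)]:
        m=(np.abs(W[...,2]-h)<0.004)&(np.abs(W[...,0]-c0[0])<.05)&(np.abs(W[...,1]-c0[1])<.05)
        P=W[m]; print(n,len(P),P.min(0),P.max(0))
```

```text
top0 269 (588.2628784179688, 337.5841979980469) 29.087162017822266 0.23347676176631083 0.22964673135480307
rack rails 2344 ((573.0963745117188, 237.67520141601562), (327.5968322753906, 141.12579345703125), 84.85032653808594)
pan 10010 ((617.6450805664062, -204.96714782714844), (267.2602233886719, 303.2331237792969), 81.4988021850586)
tin 980 [0.54004645 0.20176958 0.1880019 ] [0.60351399 0.26591571 0.19599838]
jar 678 [0.54460581 0.10510832 0.20115101] [0.59822686 0.15697137 0.20892231]
scene0 293 (587.7232666015625, 337.2384948730469) 29.33770179748535 0.23332928245572349 0.22894836834335475
rack rails 2165 ((573.59375, 237.35104370117188), (327.4066162109375, 141.38865661621094), 84.83326721191406)
pan 4964 ((598.00390625, -204.42739868164062), (304.50543212890625, 235.2936248779297), 4.298917770385742)
tin 755 [0.5400508  0.20219351 0.18804855] [0.60508341 0.26623691 0.19562823]
jar 450 [0.54552209 0.10460917 0.20105005] [0.59764307 0.15722789 0.20848773]
```

{"op": "move_arm", "data": {"rows": "0 0 -30 0 0 0; 0 0 -30 0 0 0; 0 0 0 0 0 0.15; 0 0 0 0 0 0.15; 0 0 0 0 0 0.15; 0 0 0 0 0 0.15; 0 0 0 0 0 0.15; 0 0 0 0 0 0.15; 0 0 0 0 0 0.15; 0 0 0 0 0 0.15; 0 0 0 0 0 0", "grip": 1, "newtons": 30}}

```text
time_s: 1.58
ee_pos: [0.2315, 0.4984, 0.3623]
eef_rot: [3.137, 0.002, -0.102]
force: [-0.0, 0.5, 0.2]
grip_width: 0.094
```

{"op": "move_arm", "data": {"rows": "0 30 0 0 0 0; 0 30 0 0 0 0; 37 6 0 0 0 0; 37 6 0 0 0 0; 37 6 0 0 0 0; 37 6 0 0 0 0; 37 6 0 0 0 0; 37 7 0 0 0 0; 37 7 0 0 0 0; 37 7 0 0 0 0; 37 7 0 0 0 0; 38 6 0 0 0 0; 0 0 0 0 0 0"}}

```text
time_s: 3.2
ee_pos: [0.6017, 0.3422, 0.3599]
eef_rot: [3.136, 0.004, -0.045]
force: [-0.7, -0.4, 0.1]
grip_width: 0.0942
```

Run:
```python
from h import *
o=sensors.get_obs();print(o['ee_pos'],o['eef_rot'],o['qpos'].round(2))
d=snap('wrist','w1');W=cloud(d)
m=(np.abs(W[...,2]-0.229)<0.006)&(np.abs(W[...,0]-.588)<.05)&(np.abs(W[...,1]-.337)<.05)
P=W[m]; print(len(P),cv2.minEnclosingCircle((P[:,:2]*1000).astype(np.float32)),np.median(P[:,2]))
```

```text
[0.60171104 0.34217928 0.35985506] [ 3.13612363  0.00435921 -0.04508109] [ 0.46  0.61  0.94 -0.    1.59  0.51]
2006 ((587.9816284179688, 337.5749816894531), 28.48680877685547) 0.23096642591731464
```

View pics/w1.png

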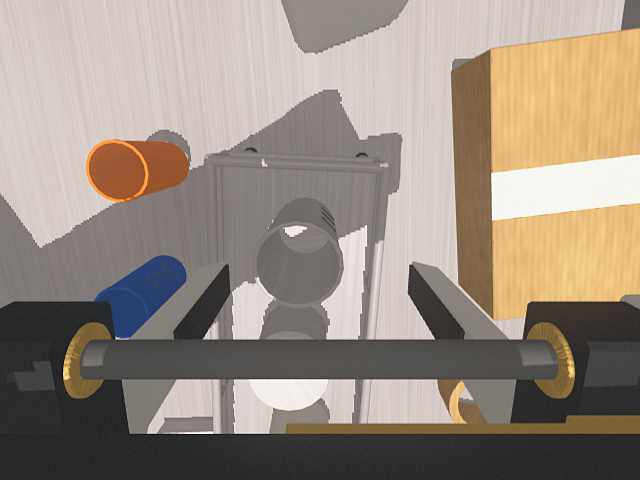

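{"op": "move_arm", "data": {"rows": "-13.5 5.3 0 0.005 0.004 0.045; 0 0 0 0 0 0; 0 0 0 0 0 0"}}

```text
time_s: 3.62
ee_pos: [0.5848, 0.3393, 0.3611]
eef_rot: [-3.141, -0.0, -0.082]
force: [-0.2, 0.5, -0.7]
grip_width: 0.094
```

{"op": "move_arm", "data": {"rows": "3.3 1.6 20 0 0 0; 0 0 20 0 0 0; 0 0 20 0 0 0; 0 0 20 0 0 0; 0 0 3 0 0 0; 0 0 0 0 0 0"}}

```text
time_s: 4.38
ee_pos: [0.5881, 0.3395, 0.2778]
eef_rot: [-3.14, -0.002, -0.073]
force: [-0.4, -0.1, 1.2]
grip_width: 0.0939
```

{"op": "move_arm", "data": {"rows": "0 2 0 0 0 0.01; 0 0 0 0 0 0"}}

```text
time_s: 4.62
ee_pos: [0.5882, 0.3376, 0.2794]
eef_rot: [-3.139, -0.004, -0.083]
force: [0.9, 0.1, -0.1]
grip_width: 0.094
```

{"op": "move_arm", "data": {"rows": "0 0 0 0 0 0; 0 0 0 0 0 0; 0 0 0 0 0 0; 0 0 0 0 0 0; 0 0 0 0 0 0; 0 0 0 0 0 0; 0 0 0 0 0 0; 0 0 0 0 0 0", "grip": -1, "newtons": 30}}

```text
time_s: 5.62
ee_pos: [0.5881, 0.3377, 0.2802]
eef_rot: [-3.138, -0.005, -0.083]
force: [-0.2, -0.2, 0.3]
grip_width: 0.0558
```

{"op": "move_arm", "data": {"rows": "0 0 -5 0 0 0; 0 0 -10 0 0 0; 0 0 -15 0 0 0; 0 0 -20 0 0 0; 0 0 -20 0 0 0; 0 0 -20 0 0 0; 0 0 -15 0 0 0; 0 0 -5 0 0 0; 0 0 0 0 0 0"}}

```text
time_s: 6.75
ee_pos: [0.5873, 0.3371, 0.3987]
eef_rot: [-3.137, -0.007, -0.083]
force: [0.5, -1.0, -3.2]
grip_width: 0.0556
```

Run:
```python
from h import *
o=sensors.get_obs();print(o['ee_pos'],o['eef_rot'],o['qpos'].round(2),o['force'])
d=snap('scene','s2')
cv2.imwrite('pics/s2c.png',cv2.resize(d['img'][180:400,260:560],None,fx=2.6,fy=2.6))
```

```text
[0.58734651 0.33709998 0.39870381] [-3.13740669 -0.00668321 -0.08270105] [0.47 0.56 0.94 0.   1.64 0.55] [ 0.54702483 -0.97887825 -3.18593056]
```

View pics/s2c.png

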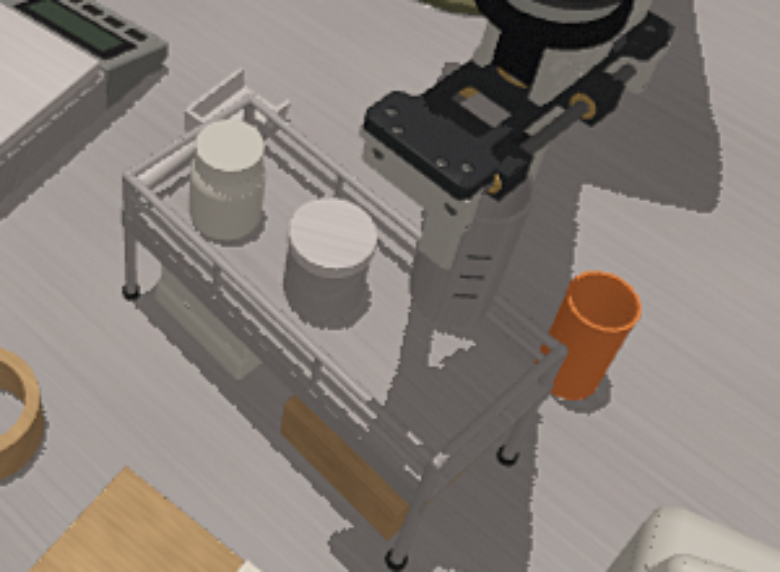

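{"op": "move_arm", "data": {"rows": "-10 0 0 -0.004 -0.007 0; -20 0 0 0 0 0; -25 0 0 0 0 0; -25 0 0 0 0 0; -25 0 0 0 0 0; -25 0 0 0 0 0; -20 10 0 0 0 0; 0 20 0 0 0 0; 2 30 0 0 0 0; 2 30 0 0 0 0; 2 30 0 0 0 0; 2 30 0 0 0 0; 2 30 0 0 0 0; 2 30 0 0 0 0; 2 30 0 0 0 0; 0 20 0 0 0 0; 0 0 0 0 0 0"}}

```text
time_s: 8.93
ee_pos: [0.4138, 0.0821, 0.3912]
eef_rot: [3.133, 0.016, -0.078]
force: [0.9, -0.9, -2.9]
grip_width: 0.0557
```

{"op": "move_arm", "data": {"rows": "5 10 0 0.008 0.016 0; 10 20 0 0 0 0; 17 25 0 0 0 0; 22 30 0 0 0 0; 25 30 0 0 0 0; 25 30 0 0 0 0; 25 30 0 0 0 0; 25 30 0 0 0 0; 22 25 0 0 0 0; 17 20 0 0 0 0; 10 15 0 0 0 0; 5 5 0 0 0 0; 0 0 0 0 0 0; 0 0 0 0 0 0"}}

```text
time_s: 10.68
ee_pos: [0.6086, -0.2083, 0.3864]
eef_rot: [-3.137, -0.003, -0.067]
force: [-0.7, 0.5, -2.7]
grip_width: 0.0557
```

{"op": "move_arm", "data": {"rows": "-5.9 -3.9 0 -0.004 -0.003 0; 0 0 15 0 0 0; 0 0 25 0 0 0; 0 0 25 0 0 0; 0 0 25 0 0 0; 0 0 20 0 0 0; 0 0 12 0 0 0; 0 0 5 0 0 0; 0 0 0 0 0 0; 0 0 0 0 0 0"}}

```text
time_s: 11.92
ee_pos: [0.601, -0.201, 0.2527]
eef_rot: [3.141, -0.001, -0.065]
force: [0.6, 0.9, -1.7]
grip_width: 0.0556
```

Run:
```python
from h import *
o=sensors.get_obs();print(o['ee_pos'],o['eef_rot'],o['force'])
d=snap('scene','s3');W=cloud(d)
cv2.imwrite('pics/s3c.png',cv2.resize(d['img'][80:300,150:370],None,fx=2.7,fy=2.7))
```

```text
[ 0.60095065 -0.20096954  0.25269502] [ 3.14136941e+00 -7.87863237e-04 -6.50059121e-02] [ 0.57075454  0.88256579 -1.69100746]
```

View pics/s3c.png

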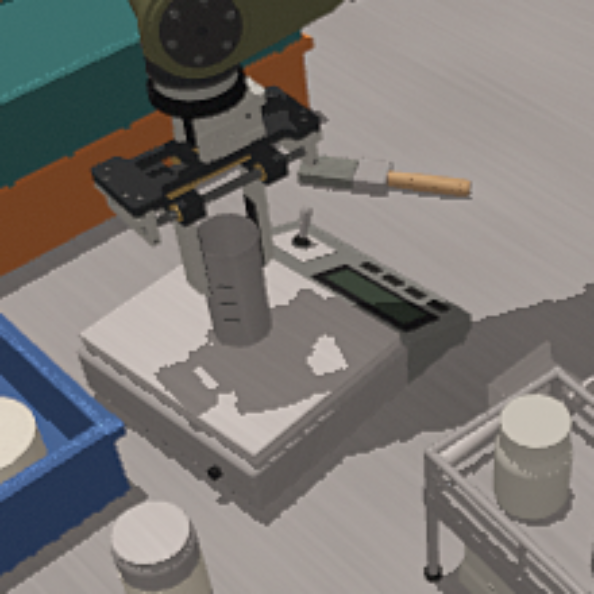

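Beaker is upright just above the pan middle. Next I lower it in small steps while watching the force, after a small centring shift.

{"op": "move_arm", "data": {"rows": "2.2 2.5 0 0 0 0; 0 0 3 0 0 0; 0 0 2 0 0 0; 0 0 0 0 0 0"}}

```text
time_s: 12.48
ee_pos: [0.6033, -0.204, 0.2482]
eef_rot: [3.141, -0.002, -0.065]
force: [-1.0, -0.4, -2.5]
grip_width: 0.0556
```

{"op": "move_arm", "data": {"rows": "0 0 1.5 0 0 0; 0 0 1.5 0 0 0; 0 0 0 0 0 0; 0 0 0 0 0 0"}}

```text
time_s: 12.98
ee_pos: [0.6033, -0.2039, 0.245]
eef_rot: [3.141, -0.002, -0.065]
force: [1.0, -0.9, -2.1]
grip_width: 0.0555
```

{"op": "move_arm", "data": {"rows": "0 0 1 0 0 0; 0 0 0 0 0 0; 0 0 0 0 0 0"}}

```text
time_s: 13.35
ee_pos: [0.6034, -0.204, 0.2444]
eef_rot: [3.141, -0.003, -0.065]
force: [-0.2, -0.5, -1.2]
grip_width: 0.0553
```

{"op": "move_arm", "data": {"rows": "0 0 1 0 0 0; 0 0 0 0 0 0; 0 0 0 0 0 0"}}

```text
time_s: 13.72
ee_pos: [0.6034, -0.2041, 0.2443]
eef_rot: [3.14, -0.004, -0.065]
force: [-0.4, 0.6, -0.5]
grip_width: 0.0556
```

{"op": "move_arm", "data": {"rows": "0 0 1 0 0 0; 0 0 0 0 0 0; 0 0 0 0 0 0"}}

```text
time_s: 14.1
ee_pos: [0.6034, -0.2043, 0.2443]
eef_rot: [3.139, -0.004, -0.065]
force: [-1.4, -0.5, 0.6]
grip_width: 0.0556
```

{"op": "move_arm", "data": {"rows": "0 0 0 0 0 0; 0 0 0 0 0 0; 0 0 0 0 0 0; 0 0 0 0 0 0", "grip": 0.5}}

```text
time_s: 14.6
ee_pos: [0.6036, -0.2042, 0.244]
eef_rot: [3.14, -0.005, -0.065]
force: [0.6, -0.8, 0.3]
grip_width: 0.0706
```

{"op": "move_arm", "data": {"rows": "0 0 0 0 0 0; 0 0 0 0 0 0; 0 0 0 0 0 0; 0 0 -5 0 0 0; 0 0 -15 0 0 0; 0 0 -25 0 0 0; 0 0 -25 0 0 0; 0 0 -25 0 0 0; 0 0 -15 0 0 0; 0 0 0 0 0 0", "grip": 1}}

```text
time_s: 15.85
ee_pos: [0.6028, -0.2038, 0.3629]
eef_rot: [3.138, -0.008, -0.065]
force: [1.5, -0.2, -0.1]
grip_width: 0.0938
```

Run:
```python
from h import *
o=sensors.get_obs();print(o['time_s'],o['ee_pos'],o['eef_rot'],o['force'],o['qpos'].round(2))
d=snap('wrist','w4');W=cloud(d)
m=(np.abs(W[...,2]-0.194)<0.005)&(np.abs(W[...,0]-.603)<.05)&(np.abs(W[...,1]+.204)<.05)
P=W[m]; print(len(P),cv2.minEnclosingCircle((P[:,:2]*1000).astype(np.float32)),np.median(P[:,2]))
d=snap('scene','s4')
cv2.imwrite('pics/s4c.png',cv2.resize(d['img'][80:300,150:370],None,fx=2.7,fy=2.7))
```

```text
15.85 [ 0.6028465  -0.20384707  0.36289158] [ 3.13836156 -0.00831553 -0.06499938] [ 1.54836784 -0.23254724 -0.06289448] [-0.38  0.46  1.16 -0.    1.51 -0.32]
1275 ((603.1653442382812, -204.89247131347656), 28.532468795776367) 0.1952243968624477
```

View pics/w4.png

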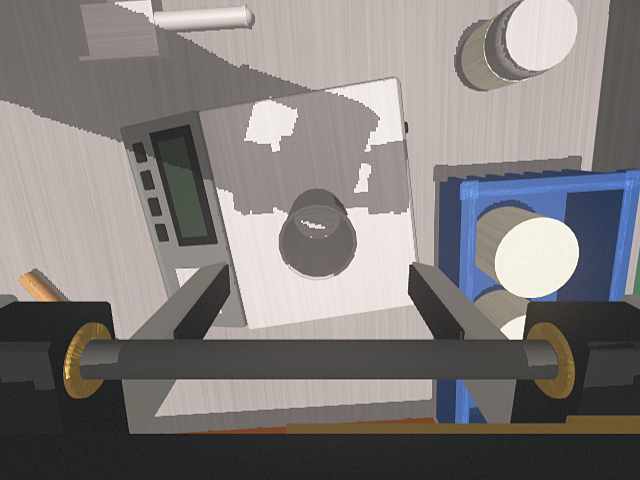

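View pics/s4c.png

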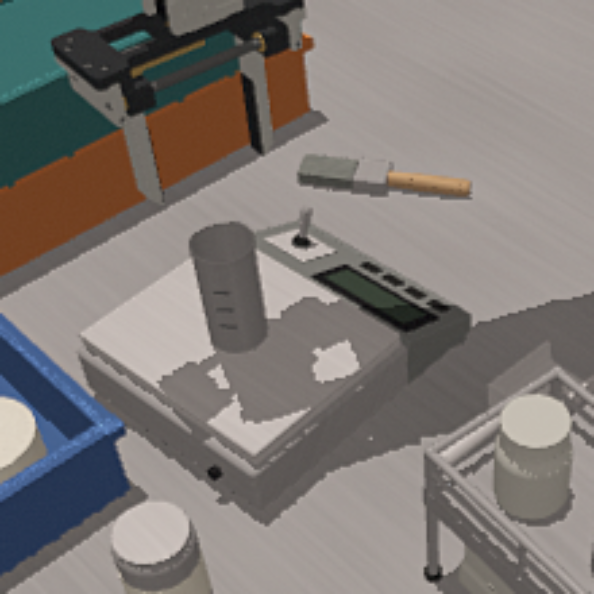

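Run:
```python
from h import *
d=load('s4');cv2.imwrite('pics/tg_s.png',cv2.resize(d['img'][145:185,235:295],None,fx=12,fy=12,interpolation=cv2.INTER_CUBIC))
W=cloud(d); print(W[150:172,258:268,2].round(3))
d=load('top0');cv2.imwrite('pics/tg_t.png',cv2.resize(d['img'][255:295,435:485],None,fx=14,fy=14,interpolation=cv2.INTER_CUBIC))
```

```text
[[ 0.003 -0.    -0.001  0.001  0.003  0.002  0.003  0.001 -0.001  0.002]
 [ 0.007  0.001 -0.002  0.002  0.002 -0.     0.004 -0.     0.001  0.001]
 [ 0.002 -0.     0.003 -0.    -0.     0.001  0.     0.001 -0.    -0.001]
 [ 0.     0.001  0.     0.004  0.002 -0.     0.005  0.003  0.003 -0.001]
 [ 0.003  0.     0.003  0.002 -0.    -0.     0.002  0.001 -0.     0.002]
 [ 0.002  0.003  0.     0.003  0.003  0.002  0.002  0.001  0.002  0.002]
 [ 0.002 -0.     0.002 -0.     0.001  0.095  0.094  0.     0.     0.001]
 [-0.     0.002 -0.001  0.001  0.094  0.094  0.095 -0.001 -0.001  0.001]
 [ 0.     0.001  0.002  0.09   0.095  0.095  0.094  0.09  -0.001  0.003]
 [ 0.002  0.001 -0.003  0.089  0.091  0.089  0.092  0.087  0.003 -0.001]
 [-0.001  0.002 -0.001  0.086  0.086  0.085  0.086  0.002 -0.     0.003]
 [-0.    -0.001  0.037  0.086  0.086  0.087  0.082  0.001 -0.001  0.   ]
 [ 0.042  0.04   0.039  0.082  0.082  0.081  0.08  -0.    -0.001 -0.002]
 [ 0.044  0.043  0.04   0.078  0.076  0.078  0.077  0.039  0.001 -0.   ]
 [ 0.045  0.045  0.043  0.075  0.077  0.075  0.039  0.039  0.04   0.039]
 [ 0.049  0.049  0.046  0.072  0.073  0.07   0.042  0.039  0.04   0.036]
 [ 0.05   0.052  0.049  0.07   0.071  0.067  0.042  0.043  0.044  0.042]
 [ 0.051  0.063  0.062  0.067  0.066  0.066  0.044  0.043  0.046  0.042]
 [ 0.053  0.065  0.067  0.064  0.068  0.067  0.057  0.048  0.046  0.044]
 [ 0.058  0.061  0.063  0.064  0.061  0.065  0.061  0.049  0.046  0.049]
 [ 0.06   0.06   0.062  0.06   0.061  0.062  0.055  0.05   0.052  0.049]
 [ 0.06   0.059  0.059  0.061  0.059  0.059  0.057  0.052  0.051  0.052]]
```

View pics/tg_s.png

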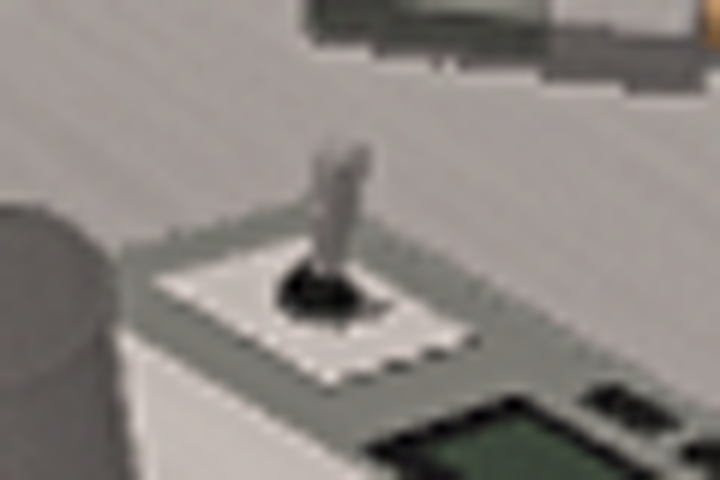

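View pics/tg_t.png

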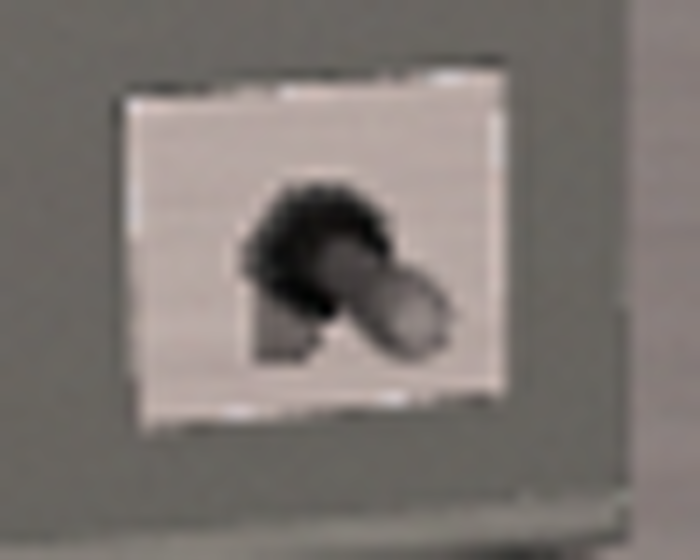

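Run:
```python
from h import *
def ray(d,u,v,z):
    K=d['K'];r=d['T'][:3,:3]@np.array([(u-K[0,2])/K[0,0],(v-K[1,2])/K[1,1],1]);c=d['T'][:3,3];return c+r*(z-c[2])/r[2]
t=load('top0');s=load('s4')
print('tip top z.094',ray(t,464.9,277.7,.094),'root z.056',ray(t,457.9,272.9,.056))
print('tip scene', ray(s,263.3,157.7,.094), 'collar', ray(s,235+322/12,145+285/12,.056))
for f in (t,s):
    W=cloud(f)
    m=(W[...,2]>.072)&(W[...,2]<.1)&(np.abs(W[...,0]-.455)<.03)&(np.abs(W[...,1]+.29)<.03)
    P=W[m];print(len(P))
    for lo in (.072,.078,.084,.09):
        q=P[(P[:,2]>=lo)&(P[:,2]<lo+.006)]; 
        if len(q): print(lo,q.mean(0).round(4),len(q))
    ys,xs=np.where(m); print(xs.min(),xs.max(),ys.min(),ys.max())
o=sensors.get_obs();print(o['ee_pos'],o['eef_rot'])
```

```text
tip top z.094 [ 0.44592918 -0.29278578  0.094     ] root z.056 [ 0.4590911  -0.29127406  0.056     ]
tip scene [ 0.44875923 -0.28866459  0.094     ] collar [ 0.45498732 -0.29316781  0.056     ]
44
0.072 [ 0.4565 -0.2898  0.0765] 5
0.078 [ 0.4525 -0.2861  0.0804] 4
0.084 [ 0.4494 -0.2881  0.0874] 10
0.09 [ 0.4474 -0.2909  0.0931] 23
459 466 273 280
36
0.072 [ 0.4546 -0.2895  0.0757] 9
0.078 [ 0.4519 -0.2889  0.0814] 5
0.084 [ 0.4513 -0.2902  0.0866] 10
0.09 [ 0.4484 -0.2901  0.0934] 12
261 265 156 165
[ 0.60270851 -0.20380128  0.36108353] [ 3.13919635 -0.00582739 -0.06501623]
```

{"op": "move_arm", "data": {"rows": "0 0 0 0.002 -0.006 -0.08; 0 0 0 0 0 -0.083; -10 6 0 0 0 0; -20 13 0 0 0 0; -22 14 0 0 0 0; -22 14 0 0 0 0; -22 14 0 0 0 0; -22 14 0 0 0 0; -22 14 0 0 0 0; -15 10 0 0 0 0; -6 4 0 0 0 0; 0 0 0 0 0 0; 0 0 0 0 0 0", "grip": -1}}

```text
time_s: 17.58
ee_pos: [0.4427, -0.3266, 0.3529]
eef_rot: [-3.135, 0.012, 0.084]
force: [-1.2, 0.4, -0.3]
grip_width: 0.0002
```

Run:
```python
from h import *
o=sensors.get_obs();print(o['time_s'],o['ee_pos'],o['eef_rot'],o['force'],o['grip_width'])
d=snap('wrist','w5');W=cloud(d)
m=(W[...,2]>.072)&(W[...,2]<.1)&(np.abs(W[...,0]-.452)<.025)&(np.abs(W[...,1]+.29)<.025)
P=W[m];print(len(P))
for lo in (.072,.078,.084,.09):
    q=P[(P[:,2]>=lo)&(P[:,2]<lo+.006)]
    if len(q): print(lo,q.mean(0).round(4),q.min(0).round(4),q.max(0).round(4),len(q))
```

```text
17.575 [ 0.44265797 -0.32660639  0.35288209] [-3.13509859  0.01211977  0.08372467] [-1.16363153  0.43933677 -0.29598039] 0.00023169412420961734
172
0.072 [ 0.4564 -0.2897  0.075 ] [ 0.4533 -0.2935  0.072 ] [ 0.4579 -0.2871  0.0779] 11
0.078 [ 0.4552 -0.2907  0.0814] [ 0.452  -0.2955  0.0786] [ 0.4566 -0.2867  0.0838] 14
0.084 [ 0.4528 -0.29    0.0881] [ 0.4489 -0.2966  0.0848] [ 0.4552 -0.2864  0.09  ] 18
0.09 [ 0.4473 -0.2917  0.0938] [ 0.4416 -0.2978  0.0902] [ 0.4535 -0.2863  0.096 ] 108
```

View pics/w5.png

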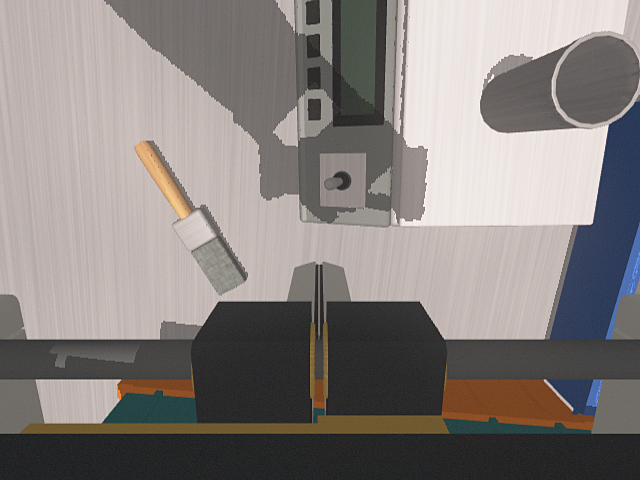

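{"op": "move_arm", "data": {"rows": "9 -2.5 0 -0.006 0.012 -0.014; 0 0 20 0 0 0; 0 0 30 0 0 0; 0 0 30 0 0 0; 0 0 30 0 0 0; 0 0 25 0 0 0; 0 0 15 0 0 0; 0 0 0 0 0 0; 0 0 0 0 0 0"}}

```text
time_s: 18.75
ee_pos: [0.4582, -0.3199, 0.1994]
eef_rot: [3.138, -0.007, 0.107]
force: [-0.8, -0.2, -0.1]
grip_width: 0.0006
```

Run:
```python
from h import *
o=sensors.get_obs();print(o['time_s'],o['ee_pos'],o['eef_rot'],o['force'],o['grip_width'])
d=snap('wrist','w6')
```

```text
18.75 [ 0.458211   -0.31994934  0.19941383] [ 3.13847918 -0.00663618  0.1074469 ] [-0.78170161 -0.22586813 -0.10510059] 0.0005719617229813394
```

View pics/w6.png

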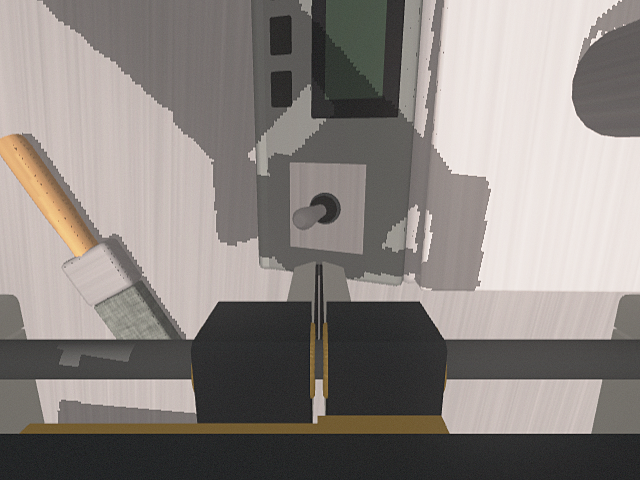

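{"op": "move_arm", "data": {"rows": "-8 1 0 0.003 -0.007 0; 0 0 0 0 0 0; 0 0 12 0 0 0; 0 0 9 0 0 0; 0 0 0 0 0 0; 0 0 0 0 0 0"}}

```text
time_s: 19.55
ee_pos: [0.4499, -0.3222, 0.1779]
eef_rot: [3.14, -0.0, 0.107]
force: [-0.7, -0.4, -0.6]
grip_width: 0.0001
```

Run:
```python
from h import *
o=sensors.get_obs();print(o['time_s'],o['ee_pos'],o['eef_rot'],o['force'],o['grip_width'])
d=snap('wrist','w7');cv2.imwrite('pics/w7c.png',cv2.resize(d['img'][140:320,220:460],None,fx=3,fy=3))
d=snap('scene','s7');cv2.imwrite('pics/s7c.png',cv2.resize(d['img'][80:220,200:340],None,fx=4,fy=4))
```

```text
19.55 [ 0.4498717  -0.32222534  0.17794316] [ 3.14045208e+00 -3.42742025e-04  1.07136123e-01] [-0.67488306 -0.41014188 -0.61907196] 0.00013395660481441927
```

View pics/w7c.png

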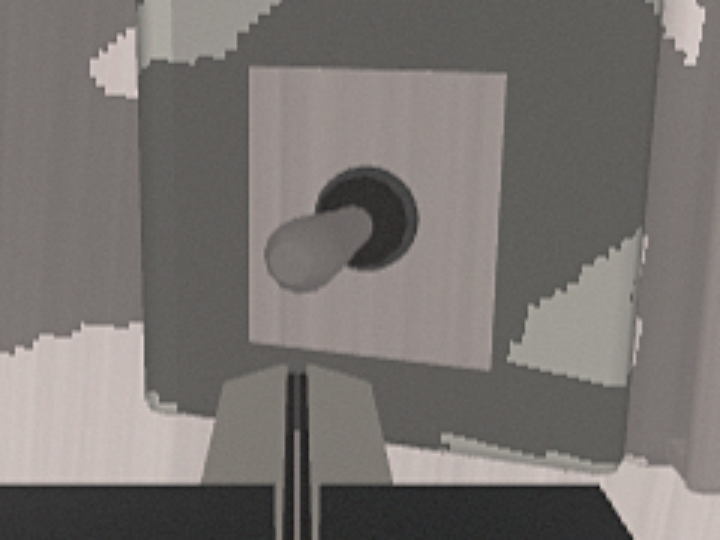

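View pics/s7c.png

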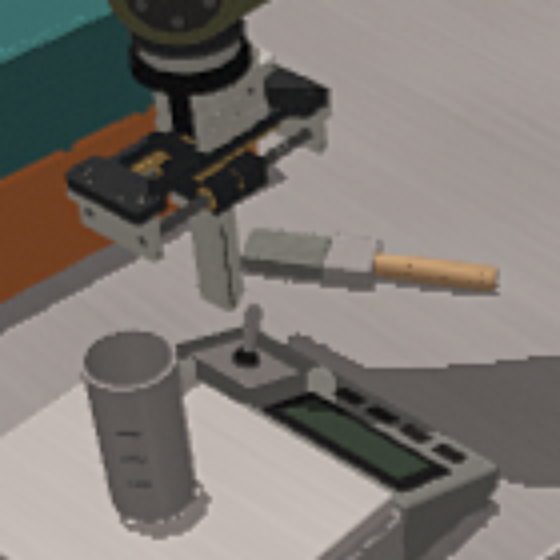

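{"op": "move_arm", "data": {"rows": "0 0 3 0 0 0; 0 -5 0 0 0 0; 0 -5 0 0 0 0; 0 -3 0 0 0 0; 0 0 0 0 0 0"}}

```text
time_s: 20.27
ee_pos: [0.4485, -0.3082, 0.1753]
eef_rot: [3.14, -0.001, 0.107]
force: [0.2, -0.2, 0.6]
grip_width: 0.0006
```

{"op": "move_arm", "data": {"rows": "0 -3 0 0 0 0; 0 -3 0 0 0 0; 0 -3 0 0 0 0; 0 -3 0 0 0 0; 0 -2 0 0 0 0"}}

```text
time_s: 20.9
ee_pos: [0.4471, -0.2955, 0.1759]
eef_rot: [3.134, -0.003, 0.107]
force: [1.6, -19.1, -6.8]
grip_width: 0.0002
```

{"op": "move_arm", "data": {"rows": "0 0 0 0 0 0; 0 0 0 0 0 0"}}

```text
time_s: 21.15
ee_pos: [0.4471, -0.2963, 0.1758]
eef_rot: [3.132, -0.003, 0.107]
force: [-0.3, -4.3, -1.2]
grip_width: 0.0003
```

Run:
```python
from h import *
o=sensors.get_obs();print(o['time_s'],o['ee_pos'],o['eef_rot'],o['force'],o['grip_width'])
d=snap('wrist','w8');cv2.imwrite('pics/w8c.png',cv2.resize(d['img'][140:320,220:460],None,fx=3,fy=3))
```

```text
21.15 [ 0.44706193 -0.29630957  0.17584001] [ 3.13154209 -0.00319286  0.1068493 ] [-0.34053523 -4.27749193 -1.153065  ] 0.0002779934882425175
```

View pics/w8c.png

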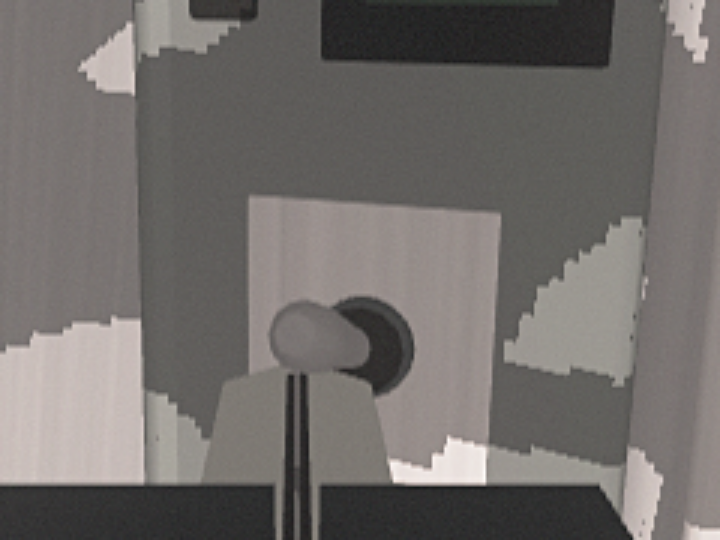

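{"op": "move_arm", "data": {"rows": "0 -1.3 0 0 0 0; 0 -1.3 0 0 0 0; 0 -1.3 0 0 0 0; 0 -1.3 0 0 0 0"}}

```text
time_s: 21.7
ee_pos: [0.4467, -0.2945, 0.1761]
eef_rot: [3.122, -0.006, 0.106]
force: [1.1, -13.7, -5.9]
grip_width: 0.0003
```

{"op": "move_arm", "data": {"rows": "0 -1 0 0.002 0 0; 0 -1 0 0.002 0 0; 0 -1 0 0.002 0 0; 0 -1 0 0.002 0 0; 0 -1 0 0.002 0 0; 0 -1 0 0.002 0 0"}}

```text
time_s: 22.45
ee_pos: [0.4463, -0.2943, 0.1761]
eef_rot: [3.118, -0.009, 0.105]
force: [2.2, -13.8, -5.9]
grip_width: 0.0004
```

Run:
```python
from h import *
o=sensors.get_obs();print(o['time_s'],o['ee_pos'],o['eef_rot'],o['force'])
d=snap('wrist','w9');cv2.imwrite('pics/w9c.png',cv2.resize(d['img'][140:320,220:460],None,fx=3,fy=3))
W=cloud(d)
m=(W[...,2]>.076)&(W[...,2]<.1)&(np.abs(W[...,0]-.452)<.025)&(W[...,1]>-.292)&(W[...,1]<-.24)
P=W[m];print(len(P))
for lo in (.078,.084,.09):
    q=P[(P[:,2]>=lo)&(P[:,2]<lo+.006)]
    if len(q): print(lo,q.mean(0).round(4),q.min(0).round(4),q.max(0).round(4),len(q))
```

```text
22.45 [ 0.44626967 -0.29426871  0.17614842] [ 3.11802048 -0.00924187  0.10546303] [  2.15590361 -13.78123786  -5.93222933]
1076
0.078 [ 0.4507 -0.2845  0.0819] [ 0.44   -0.2889  0.0787] [ 0.4563 -0.2766  0.084 ] 50
0.084 [ 0.4473 -0.2834  0.0878] [ 0.4342 -0.2889  0.084 ] [ 0.4583 -0.2739  0.09  ] 256
0.09 [ 0.4465 -0.2819  0.0928] [ 0.4341 -0.2889  0.09  ] [ 0.4584 -0.2744  0.0959] 604
```

View pics/w9c.png

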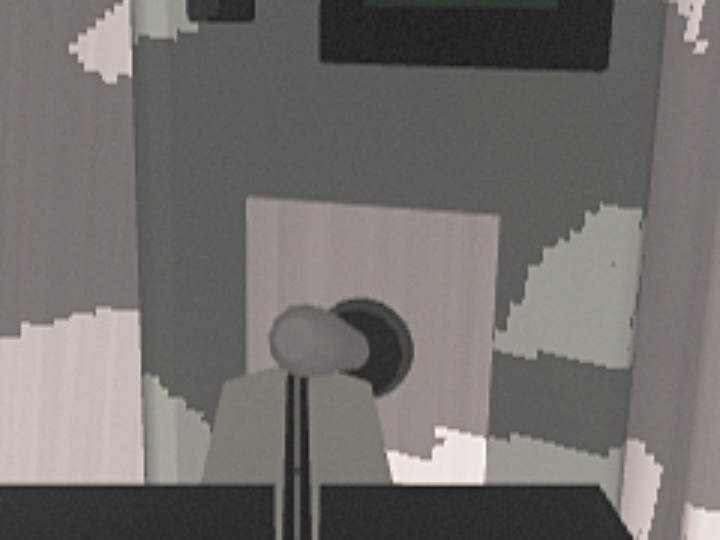

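Lever tip has shifted about 12–13 mm towards the display and the force is steady at 14 N, so it is on its stop. I hold it there for more than a second longer.

{"op": "move_arm", "data": {"rows": "0 -1 0 0.002 0 0; 0 -1 0 0.002 0 0; 0 -1 0 0.002 0 0; 0 -1 0 0.002 0 0; 0 -1 0 0.002 0 0; 0 -1 0 0.002 0 0; 0 -1 0 0.002 0 0; 0 -1 0 0.002 0 0; 0 -1 0 0.002 0 0; 0 -1 0 0.002 0 0; 0 -1 0 0.002 0 0; 0 -1 0 0.002 0 0"}}

```text
time_s: 24.0
ee_pos: [0.4455, -0.2937, 0.1762]
eef_rot: [3.111, -0.017, 0.104]
force: [1.3, -13.6, -5.0]
grip_width: 0.0003
```

Now I back off to the right smoothly and rise clear.

{"op": "move_arm", "data": {"rows": "0 4 0 0 0 0; 0 5 0 0 0 0; 0 6 0 0 0 0; 0 6 0 0 0 0; 0 6 0 0 0 0; 0 4 0 0 0 0; 0 0 0 0 0 0; 0 0 -10 0 0 0; 0 0 -25 0 0 0; 0 0 -30 0 0 0; 0 0 -30 0 0 0; 0 0 -30 0 0 0; -25 0 -20 0 0 0; -25 0 0 0 0 0; -25 0 0 0 0 0; -10 0 0 0 0 0; 0 0 0 0 0 0"}}

```text
time_s: 26.12
ee_pos: [0.3592, -0.3287, 0.3316]
eef_rot: [3.11, -0.02, 0.106]
force: [-0.6, 0.1, 0.6]
grip_width: 0.0005
```

Run:
```python
from h import *
o=sensors.get_obs();print(o['time_s'],o['ee_pos'],o['eef_rot'],o['force'])
d=snap('wrist','w10');
d=snap('scene','s10');W=cloud(d)
for n,c0,h in [('beaker',(.603,-.205),.194),('tin',(.571,.234),.192),('jar',(.571,.131),.205)]:
    m=(np.abs(W[...,2]-h)<0.005)&(np.abs(W[...,0]-c0[0])<.05)&(np.abs(W[...,1]-c0[1])<.05)
    P=W[m]; print(n,len(P),cv2.minEnclosingCircle((P[:,:2]*1000).astype(np.float32)))
m=(W[...,2]>.072)&(W[...,2]<.1)&(np.abs(W[...,0]-.455)<.03)&(np.abs(W[...,1]+.29)<.03)
P=W[m]; q=P[P[:,2]>.09]; print('tip',q.mean(0),len(q))
t=snap('top','t10')
```

```text
26.125 [ 0.35919499 -0.3287134   0.33160191] [ 3.1095754  -0.01982356  0.10552224] [-0.5669749   0.14260977  0.60585348]
beaker 144 ((603.16796875, -204.99105834960938), 30.542158126831055)
tin 773 ((571.6299438476562, 233.27296447753906), 33.56331253051758)
jar 455 ((572.0594482421875, 129.81686401367188), 27.59592628479004)
tip [ 0.44810653 -0.28962711  0.09304724] 14
```

View pics/s10.png

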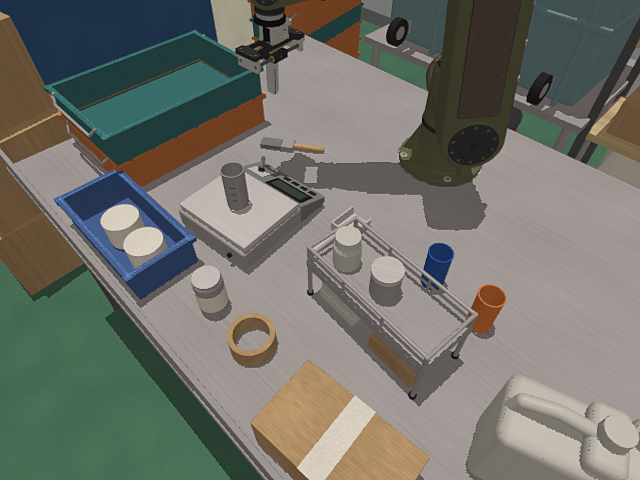

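View pics/t10.png

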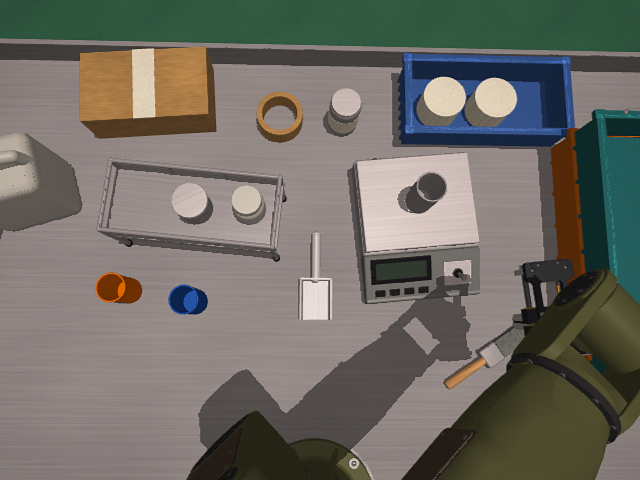

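View pics/w10.png

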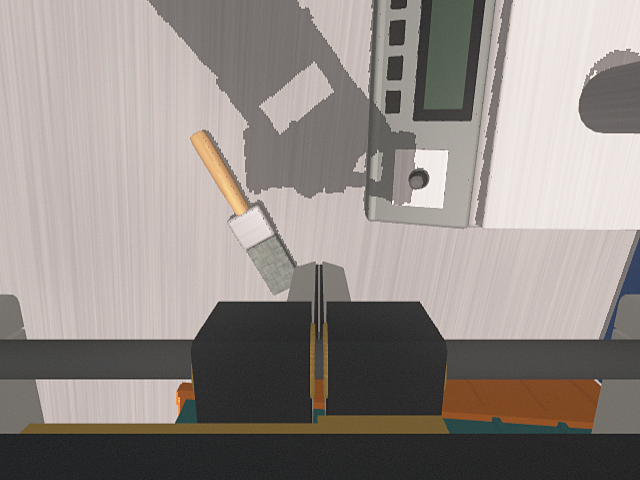

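The beaker stands upright in the middle of the pan and the toggle is back at centre. The tin, jar and scoop haven't moved, and the arm is touching nothing.

```bash
python3 -c "
from h import *
print(ctrl.hand_in())"
```

```text
the job is handed in; nothing more can be done
None
```

The job is done and handed in at about 26 s on the robot's clock; the hand-in reported no verdict.

- **Beaker:** I lifted the steel beaker clear of the rack's rail, drew it out over the front and set it down on the pan, then let go. The last check put it at (0.603, -0.205), against a pan middle measured at (0.603, -0.204), and it stood upright.
- **Toggle:** I pushed it towards the display with the closed fingers. The tip moved about 12–13 mm (full travel is about 14 mm) and the force held steady at about 14 N, well above the 3 N that holds it at the stop. I took that as being on the stop. It stayed there for over 2 s, and I never pushed it the other way. After I backed off, its tip measured y = -0.2896, against about -0.290 before.
- **Brief slip in the hold:** About a quarter second after first contact, for a few tenths of a second, the force peaked at 19 N and then eased to about 4 N. The toggle may have come slightly off the stop then. The long hold came after that.
- **Everything else:** The tin and jar measured where they were before, and the scoop looks unmoved in the top picture. The wrist force read under 1 N in each direction, so the arm was touching nothing.

No check failed.

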